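# Set the height stop with the setting bar

## Task

Set the height stop on the bench: take the thicker of the two steel setting bars by its upright post, lay it flat on the stop's bed plate and slide its free end in under the sprung foot until the line scribed across the bar is below the foot. Then turn the driver that stands in the stop's screw clockwise until the foot rests lightly on the bar: touching it so that the bar would just drag, but not pushed right up into its spindle. Leave the bar and the driver standing there.

Things in the scene. Friction and masses are not known exactly. Their poses are not given: they have to be found in the camera images.
- bar_grip (a point): Centre of the thicker loose steel bar's grip post, 46 mm above the bar's underside. Bar 32 wide (x), 128 long (y), 20 mm thick; post 18 (x) by 24 (y), from 20 to 65 mm above the underside; pinch it across the bar. The free end is 113 mm from the post's axis toward -y, the other end 15 mm behind. A spare bar of the same outline, 9 mm thick with a lower post, lies near it.
- bar_line (a point): Middle of the line scribed across the top face of the thicker bar, 90 mm from the post's axis toward the free end (-y), 23 mm short of that end. Axes as bar_grip, z up. The bar weighs 0.25 to 0.5 kg.
- stop_seat (a point): Point on the fixed stop's bed (top 8 mm above the bench, 80 mm wide in x, y -70 to +108 mm) right below its foot (18 mm across). Throat open to +y and the sides; column face at y -46, arm 37 to 59 mm above the bed. The bar goes in from +y, free end to -y, axes matching, post 90 mm out. At the start the foot is 25 to 29 mm above the bed: slide the bar in on the bed or within 2 mm of it.
- driver_grip (a point): Point on the upright axis of the driver standing in the stop's screw, above stop_seat, near the middle of its handle, 212 mm above the bench. Handle 24 by 22 mm across (flats along this point's x and y, which turn with it), 158 to 253 mm above the bench. It is captive in the screw and does not rise or sink as it turns.
- stop_driver (a joint): Turn of driver and screw, rad, growing clockwise seen from above. Starts at -0.25 to 0.25; range -0.4 to 1.65. The foot comes down 8 mm per rad (27 mm above the bed at 0), so it meets a 20 mm bar at 0.875. Turns with about 0.1 N m and stays where it is left.
- stop_foot (a joint): How far the sprung foot is pushed up into its spindle, m: 0 hanging free, 0.006 right in. Spring about 1.3 N at first, 0.7 N more per mm. After touching, each further 0.125 rad of the driver pushes it in 1 mm; 0.002 to 0.003 is a light touch in the middle of what is right.

How it is judged:
By the outcome, as a careful person would: the job done as asked, in the order asked, and still so for the second after the job is handed in, with the robot touching nothing.
It also fails if it takes over 61 s, if anything falls off the work surface, if the arm or the gripper's body presses on something with over 40 N, if the wrist force passes 120 N, or if a joint passes its speed limit or range.

## Robot

A 7-joint arm with a two-finger parallel gripper is mounted at the origin on a cart in front of the work surface, level with it; the furniture and walls round the work are solid. World frame = base frame: x ahead of the robot, y to its left, z up, the work surface at z = 0. Lengths are in m, angles in rad, forces in N, time in s.
With the tool pointing down it reaches from about 0.425 to 0.825 m from the base axis. Payload 3.6 kg.
Tool frame: the origin (TCP) lies where the fingers leave the gripper's body, on its centre line; the fingertips stand 73 mm ahead of it and the grasp point (between the pads) lies 54 mm ahead of it; x points along the fingers, y is the direction in which the jaws open and shut, and the axes are right-handed (so a half turn about x gives the same grasp; the last joint's range is limited). The gripper opens to 85 mm and grips with 20 to 120 N. Pads are 22 mm wide; open, the fingers measure 114 mm over their backs; the gripper's body (76 mm by 85 mm) begins 54 mm behind the grasp point. The pads swing forward as they close: fully open they stand 13 mm farther back than shut.
Start: joints at [-1.137, 0.615, -0.013, 1.423, 0.008, 1.103, -0.04], TCP at [0.289, 0.582, 0.304] pointing down, gripper open.
Joint ranges: [-3.12, 3.12], [-0.3, 2.06], [-1.34, 1.32], [0.26, 2.42], [-1.36, 4.5], [0.01, 1.98], [-2.84, 2.84]. Speed limits (rad/s): [2.79, 2.79, 3.14, 3.14, 3.14, 3.14, 3.14].

## Interface

Orientations are given as a unit quaternion [x, y, z, w].
In Python, from station import arm, snapshot, camera_info, ticket gives the robot as it stands. Calls block until the motion is done:
- arm.movep(position, orientation): joint-space move of the TCP to a pose.
- arm.line_to(position, velocity=0.15, ori=None): straight line of the TCP; ori=None keeps the orientation; velocity is the mean speed in m/s.
- arm.move_j(angles): joint-space move.
- arm.move_gripper(opening, effort=None): opening from 0.0 (shut) to 1.0 (fully open); effort is the grip in N (None keeps the last); returns when the fingers have stopped.
- arm.pause(seconds).
- arm.ik(position, orientation): joint angles nearest the present ones, or None.
- snapshot(name): name is "scene" or "top" or "wrist"; returns the picture (420x560x3 uint8, blue, green, red); there is no depth.
- camera_info(name): a dict with "fx", "fy", "cx", "cy" (pixels), "R" (3x3) and "t" (3): a world point X has camera coordinates R X + t; the wrist camera has in their place "T_tool_cam" (4x4, takes a point from camera to tool coordinates, whose origin is the TCP and whose axes are the tool frame's). Camera axes: x right, y down, z forward; pixel columns grow to the right and rows downward; lengths in m; the calibration is good to about 2 mm. A picture is of the moment at which its call begins: read the wrist's pose just before it. camera_info takes no time and is no camera call.
A pose or a line that the arm cannot do raises arm.MotionError and nothing moves.
- ticket.finish_job(): hands the job in, once; it reports no verdict.
Readings, each from a call of its own:
- arm.read_time(): time.
- arm.read_joint_positions(): joint angles.
- arm.read_dq(): joint speeds.
- arm.read_effort(): joint torques, N m.
- arm.read_tool_pos(): TCP position.
- arm.read_eef_rot(): TCP orientation.
- arm.read_ft_force(): force on the tool from outside, world axes, zero at the start.
- arm.read_wrist_torque(): the same for the moment, N m.
- arm.read_opening(): opening from 0.0 (shut) to 1.0 (fully open).
Only numpy, scipy, OpenCV 4.12 (cv2) and the standard library are available. Lean on these libraries where they do the work, as an engineer would, in place of code of your own. Each camera call takes 0.05 s, during which the arm holds its last target. There are 200 camera calls.

## Working session

There is one attempt and no reset: what is moved stays moved. The work goes in short steps, each a Python script; the robot and the scene stay as the last script left them, time stands still between calls to the robot, and variables do not carry over. Pictures are saved under pics/ and viewed, about 8 in all and at most 12, crops included, and the job is handed in when it is done.

```bash
mkdir -p pics; ls
python3 - <<'E'
from station import arm, snapshot, camera_info
import cv2, numpy as np
for n in ("scene","top"):
    cv2.imwrite(f"pics/{n}0.png",snapshot(n))
    c=camera_info(n); print(n,{k:np.round(v,4).tolist() for k,v in c.items() if k!='name'})
print({k:np.round(v,4).tolist() for k,v in camera_info("wrist").items()})
print(arm.read_time(),arm.read_eef_rot(),arm.read_tool_pos(),arm.read_opening())
E
```

```text
pics
scene {'fx': 497.7385, 'fy': 497.7385, 'cx': 283.0824, 'cy': 212.1361, 'R': [[-0.5564, -0.8307, 0.0199], [-0.4306, 0.2678, -0.8619], [0.7106, -0.4881, -0.5067]], 't': [0.4288, 0.3176, 0.666]}
top {'fx': 501.4107, 'fy': 501.4107, 'cx': 277.4787, 'cy': 212.7155, 'R': [[0.0996, -0.995, 0.0052], [-0.9722, -0.0984, -0.2123], [0.2117, 0.016, -0.9772]], 't': [0.1303, 0.5648, 0.8811]}
{'fx': 318.1519, 'fy': 318.1519, 'cx': 277.1435, 'cy': 210.9259, 'T_tool_cam': [[-0.001, -0.3097, 0.9508, -0.0692], [1.0, -0.0007, 0.0008, 0.0012], [0.0004, 0.9508, 0.3097, -0.0798], [0.0, 0.0, 0.0, 1.0]]}
0.1 [ 0.16065632  0.68860509 -0.16228157  0.68824216] [0.28879461 0.58174175 0.30283266] 0.9980975720811431
```

View pics/scene0.png

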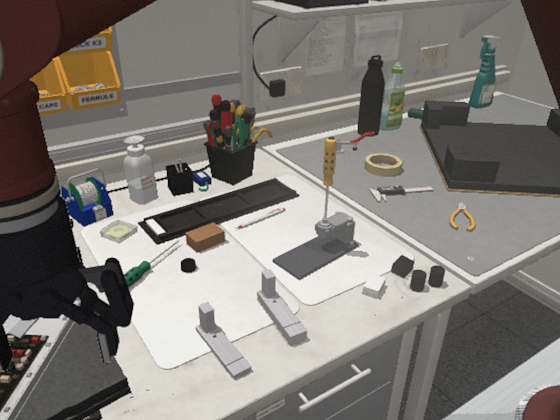

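View pics/top0.png

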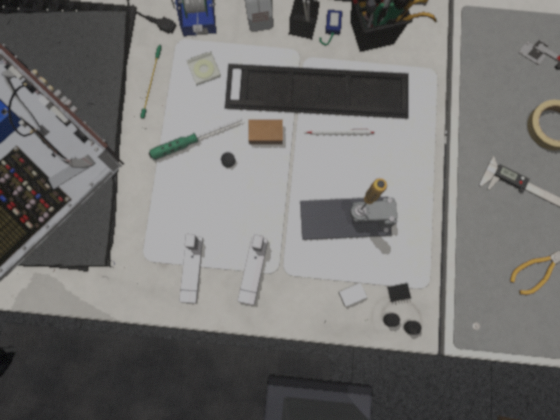

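Run:
```python
import cv2, numpy as np
t=cv2.imread("pics/top0.png"); s=cv2.imread("pics/scene0.png")
r=lambda im,x0,x1,y0,y1,w,h: cv2.resize(im[y0:y1,x0:x1],(w,h),interpolation=cv2.INTER_CUBIC)
a=r(t,170,290,225,315,400,300); b=r(t,290,410,170,260,400,300)
c=r(s,185,315,260,380,325,300); d=r(s,270,365,130,280,190,300)
can=np.zeros((600,800,3),np.uint8); can[:300,:400]=a; can[:300,400:]=b; can[300:,:325]=c; can[300:,400:590]=d
cv2.imwrite("pics/crop1.png",can)
```

```text
(no output)
```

View pics/crop1.png

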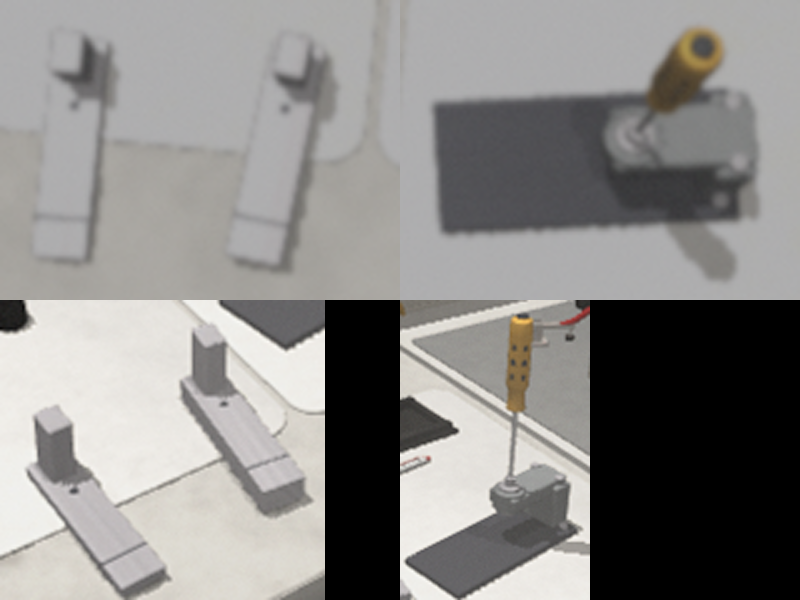

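```bash
cat > h.py <<'E'
from station import arm, snapshot, camera_info, ticket
import cv2, numpy as np
from scipy.spatial.transform import Rotation as Rot
def ray(cam,uv,z,pose=None):
    c=camera_info(cam)
    d=np.array([(uv[0]-c["cx"])/c["fx"],(uv[1]-c["cy"])/c["fy"],1.])
    if cam=="wrist":
        p,q=pose; T=np.array(c["T_tool_cam"]); Rm=Rot.from_quat(q).as_matrix()
        o=p+Rm@T[:3,3]; d=Rm@T[:3,:3]@d
    else:
        R=np.array(c["R"]); o=-R.T@np.array(c["t"]); d=R.T@d
    return o+d*(z-o[2])/d[2]
def proj(cam,X,pose=None):
    c=camera_info(cam); X=np.asarray(X,float)
    if cam=="wrist":
        p,q=pose; T=np.array(c["T_tool_cam"]); Rm=Rot.from_quat(q).as_matrix()
        Y=T[:3,:3].T@(Rm.T@(X-p)-T[:3,3])
    else: Y=np.array(c["R"])@X+np.array(c["t"])
    return np.array([c["cx"]+c["fx"]*Y[0]/Y[2],c["cy"]+c["fy"]*Y[1]/Y[2]])
def down(jaw):  # tool x down, jaws along horizontal direction angle jaw (rad, world)
    y=np.array([np.cos(jaw),np.sin(jaw),0]); x=np.array([0,0,-1.])
    return Rot.from_matrix(np.c_[x,y,np.cross(x,y)]).as_quat()
E
python3 - <<'E'
from h import *
np.set_printoptions(precision=4,suppress=True)
for n in ("scene","top"):
    c=camera_info(n); print(n,-np.array(c["R"]).T@c["t"])
A=lambda u,v:(170+u/3.333,225+v/3.333); B=lambda u,v:(290+(u-400)/3.333,170+v/3.333)
line=ray("top",A(260,212),.02); post=ray("top",A(292,58),.065)
print("line",line,"post",post,np.linalg.norm((line-post)[:2]),np.degrees(np.arctan2(*(post-line)[[1,0]])))
S=lambda u,v:(270+(u-400)/2,130+(v-300)/2)
for p in [(433,103),(443,231),(752,90),(740,218)]: print("bed",ray("top",B(*p),.008))
print("handle top", ray("top",B(704,46),.253))
for p in [(406,563),(462,596),(575,525)]: print("bedS",ray("scene",S(*p),.008))
Q=lambda u,v:(185+u/2.5,260+(v-300)/2.5)
print("sc line",ray("scene",Q(265,463),.02),"post",ray("scene",Q(209,335),.065))
print(ray("scene",S(522,317),.253))
q=arm.read_eef_rot(); print(Rot.from_quat(q).as_matrix())
E
```

```text
scene [-0.0979  0.5962  0.6026]
top [0.3497 0.1711 0.9802]
line [0.4055 0.2279 0.02  ] post [0.4885 0.217  0.065 ] 0.08373128476243567 -7.420750247964397
bed [0.5888 0.145  0.008 ]
bed [0.5122 0.1322 0.008 ]
bed [ 0.6161 -0.0448  0.008 ]
bed [ 0.5375 -0.0416  0.008 ]
handle top [0.5672 0.0322 0.253 ]
bedS [0.5837 0.1499 0.008 ]
bedS [0.5098 0.1333 0.008 ]
bedS [ 0.5447 -0.0409  0.008 ]
sc line [0.4032 0.2306 0.02  ] post [0.4913 0.2193 0.065 ]
[0.5701 0.0329 0.253 ]
[[-0.001   0.4446  0.8957]
 [-0.0021  0.8957 -0.4446]
 [-1.     -0.0024  0.    ]]
```

Run:
```python
from h import *
np.set_printoptions(precision=4,suppress=True)
j=np.radians(-97.4)
t0=arm.read_time()
arm.movep([0.490,0.218,0.23],down(j)); print(arm.read_time()-t0, arm.read_joint_positions())
arm.pause(.2)
p=arm.read_tool_pos();q=arm.read_eef_rot();im=snapshot("wrist"); np.savez("w1.npz",p=p,q=q); cv2.imwrite("pics/w1.png",im)
print(p,q,down(j))
print(proj("wrist",[.49,.218,.065],(p,q)),proj("wrist",[.4045,.229,.02],(p,q)),arm.read_ft_force(),arm.read_time())
for P,a in [((.554,.121,.12),8.2),((.546,.18,.12),8.2),((.567,.032,.27),8.2),((.567,.032,.27),-60)]: print(arm.ik(P,down(np.radians(a))))
```

```text
1.5583 [-0.8928  0.6128  0.6798  1.8577 -0.5036  0.8498 -1.6566]
[0.4898 0.219  0.2299] [-0.7056  0.0447  0.7057  0.045 ] [ 0.7056 -0.0456 -0.7056 -0.0456]
[280.3969 214.607 ] [279.681  282.3581] [ 0.6003  0.1369 -0.5199] 1.9083
[-0.3091  0.729   0.0879  1.8461 -0.1084  0.571  -0.009 ]
[-0.418   0.7375  0.0983  1.8237 -0.1196  0.5861 -0.1023]
[-0.1913  0.525   0.1489  1.7157 -0.0945  0.9079  0.1392]
[-0.4056  0.5614  0.4915  1.7226 -0.317   0.9373 -0.8355]
```

View pics/w1.png

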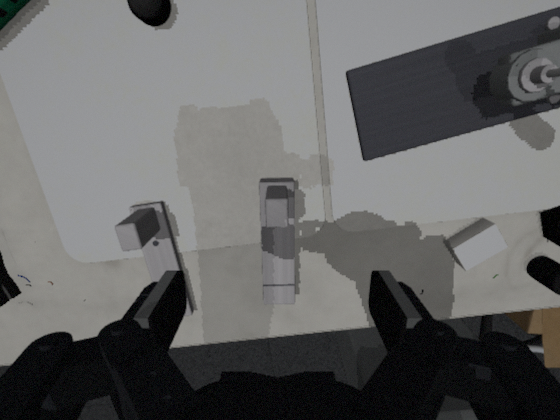

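Run:
```python
import cv2, numpy as np
im=cv2.imread("pics/w1.png")
a=cv2.resize(im[170:312,250:310],None,fx=4,fy=4,interpolation=cv2.INTER_CUBIC)
a=cv2.convertScaleAbs(a,alpha=1.4,beta=-20)
b=cv2.resize(im[0:170,340:560],None,fx=2.5,fy=2.5,interpolation=cv2.INTER_CUBIC)
b=cv2.convertScaleAbs(b,alpha=1.5,beta=0)
c=np.zeros((600,800,3),np.uint8); c[:568,:240]=a; c[:425,245:795]=b
cv2.imwrite("pics/w1c.png",c)
```

```text
(no output)
```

View pics/w1c.png

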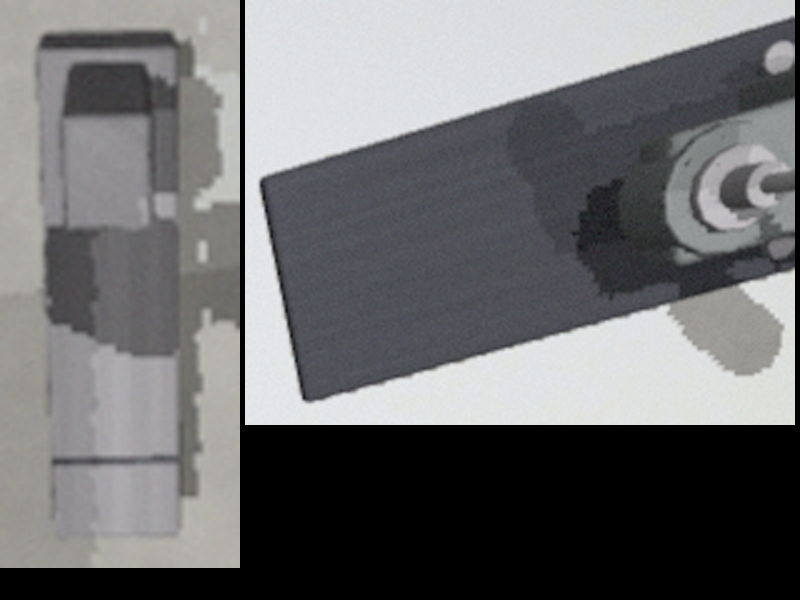

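Run:
```python
from h import *
np.set_printoptions(precision=4,suppress=True)
w=np.load("w1.npz"); P=(w["p"],w["q"])
A=lambda u,v:(250+u/4,170+v/4); B=lambda u,v:(340+(u-245)/2.5,v/2.5)
g=lambda uv,z: ray("wrist",uv,z,P)
for n,uv,z in [("post",A(108,169),.065),("line",A(116,461),.02),("back",A(108,46),.02),("free",A(118.5,534),.02),("pL",A(63,113),.065),("pR",A(153,113),.065),
  ("lL",A(54,461),.02),("lR",A(178,461),.02)]: print(n,g(uv,z))
c1,c2,e1,e2=[g(B(*p),.008) for p in [(262,178),(305,401),(795,18),(795,268)]]
for n,v in [("c1",c1),("c2",c2),("e1",e1),("e2",e2)]: print(n,v)
for a,b in [(c1,e1),(c2,e2)]: d=a-b; print(np.degrees(np.arctan2(d[1],d[0])))
d=c1-c2; print(np.degrees(np.arctan2(d[1],d[0])),np.linalg.norm(d))
```

```text
post [0.4922 0.2204 0.065 ]
line [0.4013 0.2301 0.02  ]
back [0.5063 0.2186 0.02  ]
free [0.3803 0.2321 0.02  ]
pL [0.5045 0.2275 0.065 ]
pR [0.5023 0.2104 0.065 ]
lL [0.4033 0.2454 0.02  ]
lR [0.3994 0.2147 0.02  ]
c1 [0.5902 0.1486 0.008 ]
c2 [0.5131 0.1376 0.008 ]
e1 [ 0.6156 -0.0225  0.008 ]
e2 [ 0.5379 -0.0334  0.008 ]
98.41984731789914
98.23112824250714
8.17548586074999 0.07789739793166957
```

Run:
```python
from h import *
np.set_printoptions(precision=4,suppress=True)
j=np.radians(-96.6)
arm.movep([0.492,0.220,0.17],down(j)); arm.line_to([0.492,0.220,0.100],0.1)
f0=arm.read_ft_force(); print(f0,arm.read_tool_pos())
arm.move_gripper(0.0,100); print("op",arm.read_opening(),arm.read_ft_force(),arm.read_tool_pos())
p=arm.read_tool_pos()
arm.line_to([p[0],p[1],0.19],0.1); arm.pause(.2); print(arm.read_ft_force(),arm.read_wrist_torque(),arm.read_opening())
# carry over approach point beyond bed
a=np.radians(8.25); s=np.array([.567,.034]); yd=np.array([-np.sin(a),np.cos(a)])
t=s+.16*yd
arm.movep([*t,0.19],down(a)); arm.pause(.3)
p=arm.read_tool_pos();q=arm.read_eef_rot();im=snapshot("wrist"); np.savez("w2.npz",p=p,q=q)
sc=snapshot("scene"); 
c=np.zeros((420,800,3),np.uint8); c[:,:560]=im; c[:300,560:]=cv2.resize(sc[110:310,220:380],(240,300),interpolation=cv2.INTER_CUBIC); cv2.imwrite("pics/w2.png",c); cv2.imwrite("pics/w2raw.png",im)
print(t,p,Rot.from_quat(q).as_matrix()[:,1],arm.read_opening(),arm.read_time(),arm.read_joint_positions())
```

```text
[ 1.3225 -0.4765  0.6808] [0.4925 0.22   0.1006]
op 0.19529860064204607 [-0.2439 -0.011   3.1949] [0.492  0.2199 0.1002]
[-0.1084 -0.7151 -3.4182] [-0.039  -0.1659 -0.0301] 0.1986481899725409
[0.544  0.1923] [0.5439 0.1926 0.1899] [ 0.9896  0.1437 -0.0002] 0.1999320604187935 6.7 [-0.4419  0.6365  0.1011  1.7712 -0.0891  0.7385 -0.1504]
```

View pics/w2.png

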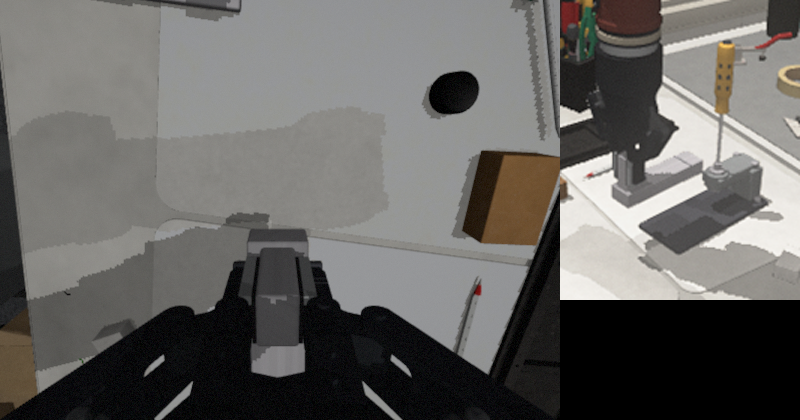

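Run:
```python
from h import *
np.set_printoptions(precision=4,suppress=True)
a=np.radians(8.25); s=np.array([.567,.034]); yd=np.array([-np.sin(a),np.cos(a)])
t=s+.16*yd
f0=arm.read_ft_force()
arm.line_to([*t,0.125],0.1); arm.line_to([*t,0.1092],0.03); arm.pause(.2)
print(arm.read_ft_force()-f0,arm.read_wrist_torque(),arm.read_tool_pos(),arm.read_time())
sc=snapshot("scene");tp=snapshot("top")
cv2.imwrite("pics/s3.png",sc);cv2.imwrite("pics/t3.png",tp)
c=np.zeros((600,800,3),np.uint8)
c[:,:400]=cv2.resize(sc[190:310,270:350],(400,600),interpolation=cv2.INTER_CUBIC)
c[:400,400:]=cv2.resize(tp[170:260,300:390],(400,400),interpolation=cv2.INTER_CUBIC)
cv2.imwrite("pics/c3.png",c)
p=arm.read_tool_pos(); xd=np.array([np.cos(a),np.sin(a)])
for yy,z in ((.09,.028),(.113,.028),(.113,.008)): 
  for x in (-.016,.016):
    X=np.r_[p[:2]-yy*yd+x*xd,z]; print(yy,z,x,"scene",(proj("scene",X)-[270,190])*5,"top",(proj("top",X)-[300,170])*400/90+[400,0])
```

```text
[-0.0412 -0.3569 -0.1382] [ 0.121   0.0169 -0.0025] [0.5442 0.1924 0.1094] 8.375
0.09 0.028 -0.016 scene [177.0406 331.2397] top [492.6003 242.1828]
0.09 0.028 0.016 scene [121.8362 296.1511] top [488.0336 170.5379]
0.113 0.028 -0.016 scene [218.0026 309.5753] top [545.3072 239.9401]
0.113 0.028 0.016 scene [162.7128 275.3793] top [540.3765 168.3352]
0.113 0.008 -0.016 scene [215.4938 350.0293] top [540.2261 248.5082]
0.113 0.008 0.016 scene [160.7968 315.3743] top [535.4266 178.2493]
```

View pics/c3.png

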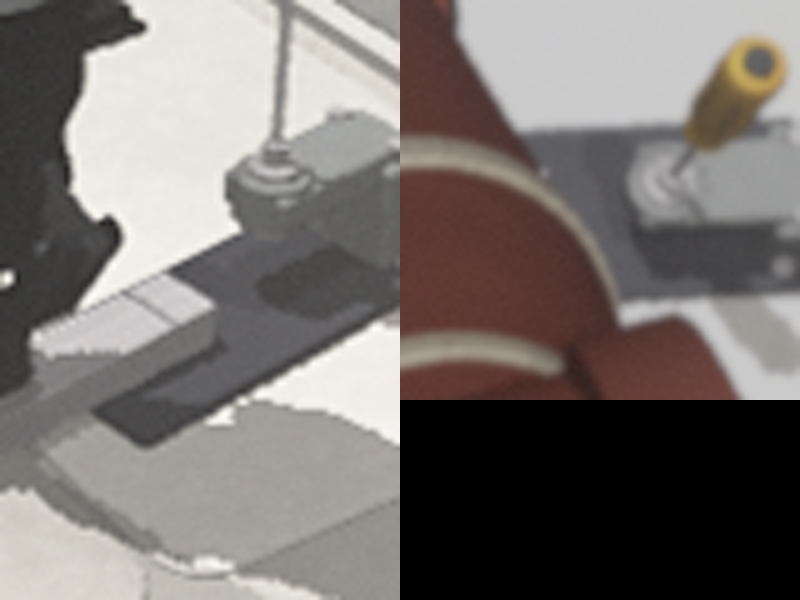

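Run:
```python
from h import *
np.set_printoptions(precision=1,suppress=True)
a=np.radians(8.25); s=np.array([.567,.034]); yd=np.array([-np.sin(a),np.cos(a)]);xd=np.array([np.cos(a),np.sin(a)])
f=lambda X:(proj("scene",X)-[270,190])*5
g=lambda X:(proj("top",X)-[300,170])*400/90+[400,0]
print("corner",f(np.r_[s-.04*xd+.108*yd,.008]),"vs 148,446"," far edge end",f(np.r_[s+.04*xd+.0*yd,.008]))
for z in (.08,.1,.13): print(z,"scene",f(np.r_[s,z]),"top",g(np.r_[s,z]))
print("tops",g(np.r_[s,.253]),"vs 762,62")
# silhouette of near bed edge: scene points (400,305)
for y in (-.02,0,.02,.05): print("near edge",f(np.r_[s-.04*xd+y*yd,.008]))
```

```text
corner [147.9 438.6] vs 148,446  far edge end [200.8 250.1]
0.08 scene [278.5 144.1] top [670.  173.6]
0.1 scene [281.6 101.7] top [678.3 162.8]
0.13 scene [286.5  36.3] top [691.4 145.6]
tops [755.7  61.5] vs 762,62
near edge [370.5 314.3]
near edge [337.9 332.5]
near edge [304.5 351.1]
near edge [252.9 380. ]
```

Run:
```python
from h import *
np.set_printoptions(precision=4,suppress=True)
a=np.radians(8.25); s=np.array([.567,.0335]); yd=np.array([-np.sin(a),np.cos(a)]);xd=np.array([np.cos(a),np.sin(a)])
f0=arm.read_ft_force()
for y in (.135,.115,.10,.09):
    arm.line_to([*(s+y*yd),.1092],0.05); f=arm.read_ft_force()-f0; print(y,f,arm.read_tool_pos())
    if np.linalg.norm(f)>8: print("STOP"); break
else:
    for z in (.1085,.108,.1075):
        arm.line_to([*(s+.09*yd),z],0.02); arm.pause(.1); print(z,arm.read_ft_force()-f0,arm.read_wrist_torque())
        if (arm.read_ft_force()-f0)[2]>2: break
sc=snapshot("scene"); cv2.imwrite("pics/s4.png",sc)
c=cv2.resize(sc[190:310,270:370],(600,720),interpolation=cv2.INTER_CUBIC)[:600]
cv2.imwrite("pics/c4.png",c)
p=arm.read_tool_pos()
for yy,z in ((.09,.028),(.113,.028)):
  for x in (-.016,.016):
    X=np.r_[p[:2]-yy*yd+x*xd,z]; print(yy,x,(proj("scene",X)-[270,190])*6)
for x in (-.009,.009): print("foot",(proj("scene",np.r_[s+x*yd,.035])-[270,190])*6)
print(p,arm.read_time())
```

```text
0.135 [-0.2774  1.4601 -0.5843] [0.5477 0.1671 0.1092]
0.115 [-1.3609  1.1268 -0.8909] [0.5506 0.147  0.1092]
0.1 [ 0.1836  0.4986 -0.8367] [0.5528 0.1319 0.1092]
0.09 [-0.324   0.0782 -0.3428] [0.5542 0.1218 0.1092]
0.1085 [-1.0857  0.9369 -0.714 ] [ 0.1286  0.0258 -0.0291]
0.108 [-0.6163  0.9154 -0.9229] [0.1828 0.018  0.0431]
0.1075 [-1.6839  1.6891  3.8499] [0.1655 0.2618 0.0044]
0.09 -0.016 [358.7589 320.141 ]
0.09 0.016 [292.2855 281.1819]
0.113 -0.016 [404.0816 296.1698]
0.113 0.016 [337.5857 258.1617]
foot [345.0262 274.4183]
foot [308.998  292.9317]
[0.5542 0.1228 0.1079] 11.5833
```

View pics/c4.png

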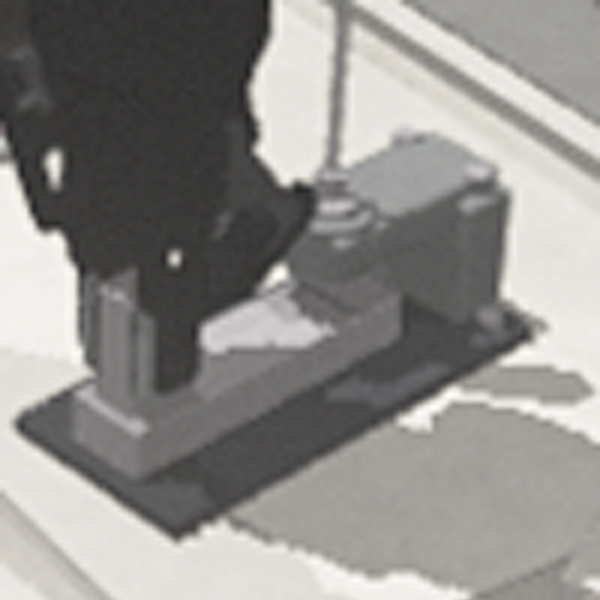

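Run:
```python
from h import *
np.set_printoptions(precision=4,suppress=True)
a=np.radians(8.25); s=np.array([.567,.0335])
arm.move_gripper(1.0); p=arm.read_tool_pos(); print(arm.read_opening(),p)
arm.line_to([p[0],p[1],0.36],0.2)
arm.movep([*s,.37],down(a)); arm.pause(.2)
p=arm.read_tool_pos();q=arm.read_eef_rot();im=snapshot("wrist"); np.savez("w5.npz",p=p,q=q); cv2.imwrite("pics/w5raw.png",im)
tp=snapshot("top"); sc=snapshot("scene"); cv2.imwrite("pics/s5.png",sc); cv2.imwrite("pics/t5.png",tp)
print(p,arm.read_time(),[proj("wrist",[*s,z],(p,q)) for z in (.253,.212,.16)])
u,v=proj("wrist",[*s,.23],(p,q)).astype(int)
c=np.zeros((600,800,3),np.uint8)
c[:,:400]=cv2.resize(im[v-75:v+75,u-50:u+50],(400,600),interpolation=cv2.INTER_CUBIC)
c[:480,400:]=cv2.resize(sc[200:296,280:360],(400,480),interpolation=cv2.INTER_CUBIC)
cv2.imwrite("pics/c5.png",c); print("crop origin",u-50,v-75)
```

```text
1.003265729463297 [0.5541 0.1226 0.1075]
[0.5667 0.0354 0.3694] 14.4583 [array([276.6699, 244.3665]), array([276.7369, 222.3153]), array([276.796 , 202.8669])]
crop origin 226 156
```

View pics/c5.png

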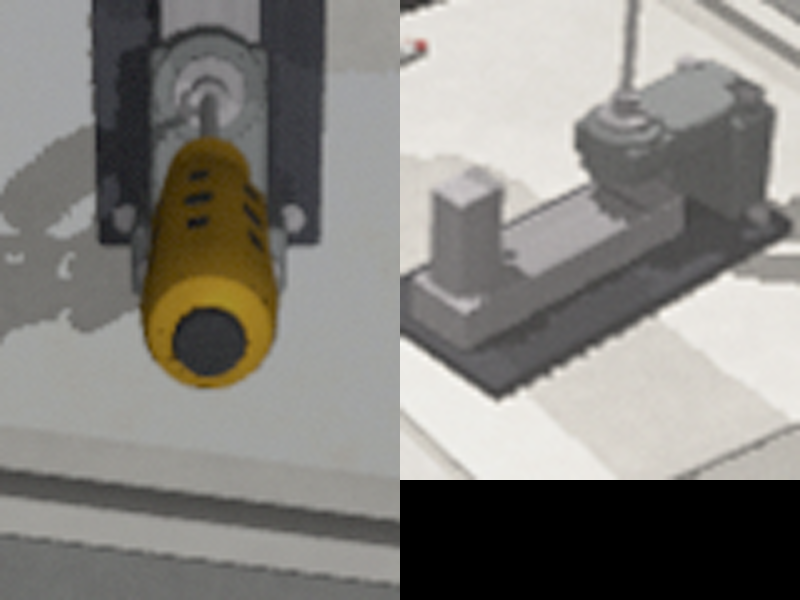

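Run:
```python
from h import *
np.set_printoptions(precision=3,suppress=True)
s=np.array([.568,.0348]); yaw=8.25
q0=-.15; jaw=lambda q: down(np.radians(yaw)-q)
arm.movep([*s,.36],jaw(q0)); arm.line_to([*s,.27],0.1); arm.pause(.1)
def st(n):
    M=Rot.from_quat(arm.read_eef_rot()).as_matrix()[:,1]
    print(n,arm.read_ft_force(),arm.read_wrist_torque(),arm.read_tool_pos(),"q",round(np.radians(yaw)-np.arctan2(M[1],M[0]),3))
st("pre"); arm.move_gripper(0.0,50); st("closed"); print(arm.read_opening())
for q in np.r_[np.arange(0,.85,.17),.85,.95,1.05,1.12,1.19]:
    arm.movep([*s,.27],jaw(q)); st(round(q,2))
    if np.linalg.norm(arm.read_ft_force())>30: print("STOP");break
arm.pause(.2); st("end"); print(arm.read_time(),arm.read_opening())
```

```text
pre [ 0.488 -0.504 -0.358] [-0.037  0.029  0.028] [0.568 0.035 0.271] q -0.15
closed [-3.289  0.784  4.292] [-0.057  0.547 -0.116] [0.567 0.035 0.27 ] q -0.15
0.27397137391220155
0.0 [-4.189 -0.462  4.708] [-0.145  0.844 -0.101] [0.567 0.035 0.27 ] q -0.003
0.17 [-4.282  0.653  4.642] [-0.072  0.873 -0.07 ] [0.567 0.035 0.27 ] q 0.167
0.34 [-4.923 -1.194  4.837] [-0.055  0.913 -0.069] [0.567 0.035 0.27 ] q 0.337
0.51 [-4.798 -0.623  5.33 ] [-0.04   0.871 -0.08 ] [0.567 0.035 0.27 ] q 0.507
0.68 [-3.544 -0.675  5.343] [-0.037  0.902 -0.08 ] [0.567 0.035 0.27 ] q 0.677
0.85 [-4.21   0.385  6.159] [ 0.051  0.847 -0.102] [0.567 0.035 0.27 ] q 0.847
0.95 [-5.234 -0.666  5.615] [ 0.036  0.925 -0.035] [0.567 0.035 0.27 ] q 0.946
1.05 [-5.463  0.413  5.475] [-0.015  0.928 -0.131] [0.567 0.035 0.27 ] q 1.046
1.12 [-4.298  0.058  5.482] [ 0.032  0.94  -0.087] [0.567 0.035 0.27 ] q 1.116
1.19 [-3.951 -0.034  5.71 ] [ 0.033  0.869 -0.053] [0.567 0.035 0.27 ] q 1.186
end [-5.487  0.368  5.937] [ 0.072  0.902 -0.032] [0.567 0.035 0.27 ] q 1.186
19.1917 0.2767251092645103
```

Run:
```python
from h import *
np.set_printoptions(precision=3,suppress=True)
s=np.array([.568,.0348]); a=np.radians(8.25)
arm.move_gripper(1.0); arm.pause(.1); print(arm.read_ft_force(),arm.read_tool_pos())
arm.line_to([*s,.37],0.15)
arm.movep([.567,.0335,.37],down(a)); arm.pause(.3)
im=snapshot("wrist"); sc=snapshot("scene"); cv2.imwrite("pics/w6.png",im); cv2.imwrite("pics/s6.png",sc)
old=cv2.imread("pics/s5.png")
c=np.zeros((600,800,3),np.uint8)
c[:,:400]=cv2.resize(im[156:306,226:326],(400,600),interpolation=cv2.INTER_CUBIC)
r=lambda x:cv2.resize(x[215:250,305:350],(390,300),interpolation=cv2.INTER_CUBIC)
c[:300,405:795]=r(old); c[300:,405:795]=r(sc)
cv2.imwrite("pics/c6.png",c); print(arm.read_time())
```

```text
[-0.345 -0.668 -0.156] [0.568 0.035 0.27 ]
22.1167
```

View pics/c6.png

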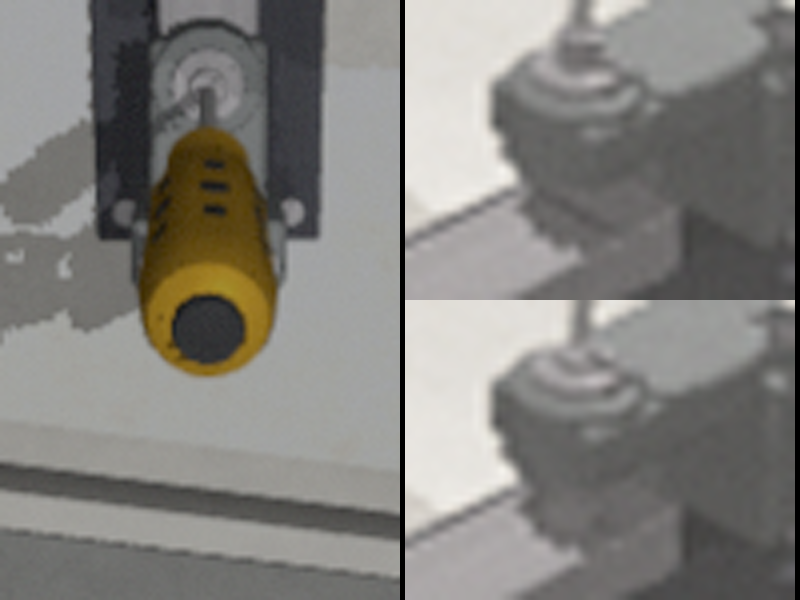

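Run:
```python
from h import *
np.set_printoptions(precision=4,suppress=True)
a=np.radians(8.25); s=np.array([.5678,.0345]); M=np.array([[np.cos(a),-np.sin(a)],[np.sin(a),np.cos(a)]])
print("free corner (exp -16,-23 mm)",1e3*(ray("scene",(336.7,239.5),.028)[:2]-s)@M)
# c5 scene crop: origin (280,200), x5, offset 400: post top quad, back near corner of bar top
P=lambda u,v:(280+(u-400)/5,200+v/5)
print("post top (exp 0,90)",1e3*(ray("scene",P(467,187),.073)[:2]-s)@M)
# tool pose at release
print("tool at release",1e3*(np.array([.5541,.1226])-s)@M)
o,n=[cv2.imread(f"pics/s{i}.png") for i in (5,6)]
L=[]
for im in (o,n):
    L.append(cv2.convertScaleAbs(cv2.resize(im[205:260,300:355],(400,400),interpolation=cv2.INTER_CUBIC),alpha=2.2,beta=-90))
cv2.imwrite("pics/c7.png",np.hstack(L))
```

```text
free corner (exp -16,-23 mm) [-16.2652 -22.2739]
post top (exp 0,90) [-0.7867 89.1752]
tool at release [-0.9165 89.1541]
```

View pics/c7.png

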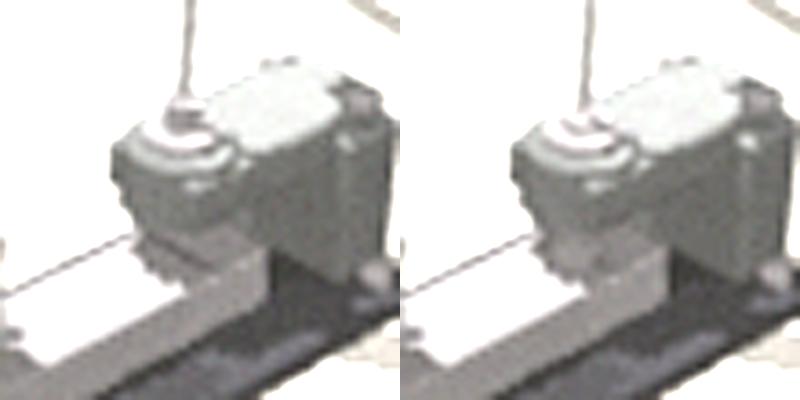

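Run:
```python
from h import *
print(arm.read_ft_force()); print(ticket.finish_job(), arm.read_time())
```

```text
[ 0.44355347  0.24737044 -0.94299946]
the job is handed in; nothing more can be done
the job is handed in; nothing more can be done
```

I handed the job in at about 22 s of the 61 s allowed, and my last checks were consistent with the stop being set as asked. I did not get a sharp close-up of the foot touching the bar.

**What I did:**
- I took the thicker bar by its post, laid it on the bed and slid it in until the scribed line was under the foot.
- I turned the driver clockwise to about 1.19 rad by the gripper's angle, then let go and raised the gripper clear.

**Last checks:**
- **Bar position:** from the scene camera, the free end and the post were within about 1 mm of where they should be in the stop. The picture from before the turn shows the line at the foot.
- **Foot:** after the turn the foot has come down onto the bar over the line. The scene picture is too coarse to measure how far it is pushed in.
- **Foot depth:** I worked this out from the driver angle instead. The gripper's 1.19 rad means about 2.5 mm pushed in. The marks on the handle suggest 1.13 to 1.19 rad, or about 2.0 to 2.5 mm, which is within the light-touch range. The two readings differ slightly. Both assume the handle's flats and marks line up with the stop's axes at zero.
- **Forces:** wrist force stayed under about 9 N in all the readings I took, and the robot was touching nothing when I handed in.

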